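# Clip the green sample door into the tilting panel stand

### The arm

A 6-joint arm with a two-finger parallel gripper is mounted at the origin on the work surface. World frame = base frame: x ahead of the robot, y to its left, z up, the work surface at z = 0. Lengths are in m, angles in rad, forces in N, time in s.
With the tool pointing down it reaches from about 0.25 to 0.85 m from the base axis. Payload 12.5 kg.
Tool frame: the origin (TCP) lies between the finger pads; the fingertips stand 11 mm ahead of it and the grasp point (between the pads) lies 8 mm behind it (manip.tips_ahead is the distance from the TCP to the fingertips, in m); z points along the fingers, y is the line along which they close (so a half turn about z gives the same grasp; the last joint's range is limited). The gripper opens to 93 mm and grips with 3 to 60 N. Pads are 15 mm wide; open, the fingers measure 128 mm over their backs; the gripper's body (75 mm by 188 mm) begins 65 mm behind the grasp point.
Start: joints at [1.028, 0.351, 1.652, -0, 1.139, -0.085], TCP at [0.243, 0.493, 0.204] pointing down, gripper open.
Joint ranges: [-2.75, 2.75], [-0.79, 2.1], [0.01, 2.65], [-1.57, 4.71], [0.07, 3.14], [-2.87, 2.87]. Speed limits (rad/s): [2.22, 2.22, 2.79, 3.14, 3.14, 3.14].

### API

Orientations are given as a unit quaternion [x, y, z, w].
In Python, from station import readout, viewer, manip gives the robot as it stands.
- The arm moves only by the tool apply_moves, never from a script. Its argument "series" is a list of rows, each an object with "travel": the shift along the tool's x, y, z in m, a list of three; "rot": the turn, a rotation vector about the tool's x, y, z in degrees, a list of three; "gripper": the finger opening in m, from 0 to 0.093. A call has 1 to 12 rows; each row is the pose to reach, as a shift and turn from the pose commanded when the call began, along the tool's axes at that moment; what a row does not reach only later rows make up. A row lasts 1/8 s, in which the tool goes at most 62.5 mm and 10.7 degrees, less where a joint would pass 70% of its speed; a pose out of reach is approached as far as the arm can. A call with a gripper value outside its range is refused whole. The fingers move at their own pace and stop on an object; "squeeze" is the grip in N (left out, the last holds). Time passes only in rows, so rows that repeat a pose let the fingers close. It gives the time, the measured TCP pose, the force, the opening and the grip force at its end, in the units of the state.
- readout.read_state(): the state, without advancing time (a new reading comes with each control period).
- viewer.camera(name): name is "side" or "top"; returns the picture (400x640x3 uint8, red, green, blue); there is no depth.
- viewer.get_calibration(name): a dict with "fx", "fy", "cx", "cy" (pixels), "rvec" (rotation vector, rad) and "tvec" (3), from world to camera coordinates, as OpenCV has them. Camera axes: x right, y down, z forward; pixel columns grow to the right and rows downward; lengths in m; the calibration is good to about 2 mm. A picture is of the moment at which its call begins. get_calibration takes no time and is no camera call.
- manip.finish_job(): hands the job in; it is judged then, once.
The state is a dict: "t": time; "qpos": joint angles; "qd": joint speeds; "tau": joint torques, N m; "ee_pos": TCP position; "tool_rot": TCP orientation; "contact_force": force on the tool from outside, world axes, zero at the start; "ft_torque": the same for the moment, N m; "width": opening from 0.0 (shut) to 1.0 (fully open); "gripper_force": force on a finger pad.
Only numpy, scipy, OpenCV 4.12 (cv2) and the standard library are available. Lean on these libraries where they do the work, as an engineer would, in place of code of your own. Each camera call takes 0.05 s, during which the arm holds its last target. There are 200 camera calls.

### The job

Take the green fluted sample door out of the drying rack and press its lower edge into the sprung clip of the blue panel stand until it sits fully home on the depth stop inside, centred in the clip, square to it, with the fluted face to the front (the side of the two spring leaves). Push firmly enough to part the leaves but do not ram the stop, leave the clip head leaning as it is set, do not disturb the other things on the bench, and let go of the door.

Things in the scene. Friction and masses are not known exactly. Their poses are not given: they have to be found in the camera images.
- door_green: Sage-green MDF sample door, a slab 150 mm wide (y), 140 mm high (z) and 9 mm thick (x), 70 to 170 g. Origin: middle of its lower edge; z points to its top edge. The fluted field (seven upright beads 2 mm proud, 36 to 92 mm above the lower edge) is on its -x face; the back is plain with a salmon patch. The top 45 mm are plain on both faces: grip there.
- door_salmon: Salmon-pink sample door of the same size, standing in another slot of the rack. Origin: middle of its lower edge. Leave it in place.
- door_navy: Dark blue sample door of the same size, standing in another slot of the rack. Origin: middle of its lower edge. Leave it in place.
- rack: Fixed light-wood drying rack: base board 190 (x) x 130 (y) x 15 mm, 8 mm dowels rising to 84 mm above the bench. Three slots at x = -60, 0, +60 mm, each 13 mm wide between dowels at y = -45 and +45 mm; the doors stand in them on the board, x axis along the rack's x (all fluted faces to its -x). Which door is in which slot varies. Origin: centre of the underside.
- stand: Blue panel stand, fixed to the bench: base plate 165 (x) x 150 (y) x 12 mm and two cheeks (at y = -60 and +60 mm, up to 60 mm high) that carry the tilting aluminium clip head on a pivot along y, 45 mm above the bench. Origin: centre of the underside; its front is its -x side.
- head (a joint): Lean of the clip head (rad): 0 upright, positive = its top leans to the stand's +x side (backwards). Set anywhere from 0.17 to 0.44. A clamped friction pivot (2.5 N m) holds it; a hard sideways push on the door would shift it.
- clip_mouth (a point): Middle of the clip's mouth on the leaning head, 54 mm above the pivot. Its axes lean with the head: z points up out of the clip (push the door along -z, its middle on x = 0), y runs along the 100 mm long clip, -x is the front. The fixed back plate has its face at x = +4.5 mm; its top, from z = +8 to +18 mm, flares backwards.
- clip_front (a point): A point in the air 55.5 mm in front of the mouth (same axes), marking the side to which the fluted face must look. Inside the clip a steel stop bar lies 17 to 31 mm below the mouth, set anew each time and not measured: the door is home when its lower edge meets it (feel for the rise in force). Do not press the stop with more than about 40 N.
- paint_tin: Small closed steel paint tin with green label, 74 mm across, 88 mm high, standing on the bench. Origin: centre of the underside. Leave it in place.
- sponge: Yellow sanding sponge, 100 x 68 x 26 mm, lying on the bench. Origin: centre of the underside. Leave it in place.
- flat_brush: Flat paint brush lying on the bench, 200 mm long, wooden handle, green paint on the tip. Origin: underside where handle and ferrule meet. Leave it in place.
- filling_knife: Filling knife with red handle and 80 mm wide steel blade, 200 mm long, lying on the bench. Origin: underside near the front end of the handle. Leave it in place.
- wax_jar: Amber jar with brass lid, 72 mm across, 70 mm high. Origin: centre of the underside. Leave it in place.
- tape_roll: Roll of blue masking tape lying flat, 100 mm across, 24 mm high. Origin: centre of the underside. Leave it in place.
- leaf_tops (a point): Middle between the flared upper edges of two bronze spring leaves on the front of the clip (38 mm wide, centred 27 mm either side), 14 mm above and 8 mm in front of clip_mouth; same axes. From here the lips slope back to rounded ridges at the mouth's height that, shut, leave 4 to 5 mm to the back plate. A door edge parts them with 8 to 20 N over those 14 mm, then slides at 5 to 10 N.

How it is judged:
By the outcome, as a careful person would: the job done as asked, in the order asked, and still so for the second after the job is handed in, with the robot touching nothing.
It also fails if it takes over 45 s, if anything falls off the work surface, if the arm or the gripper's body presses on something with over 40 N, if the wrist force passes 120 N, or if a joint passes its speed limit or range.

## Working session

There is one attempt and no reset: what is moved stays moved. The work goes in short steps, Python scripts to look and compute and a tool call to move; the robot and the scene stay as the last step left them, time stands still between calls to the robot, and variables do not carry over. Pictures are saved under pics/ and viewed, at most 10 in all, crops included, and the job is handed in when it is done.

Besides the shell and the picture viewer there is one more tool, called after ">>>" as a command line: name --argument value ..., lists and objects as JSON in quotes. apply_moves: Moves the arm, as the interface text tells. Its arguments: {"type":"object","properties":{"series":{"type":"array"},"squeeze":{"type":"number"}},"required":["series"]}

```bash
mkdir -p pics; python3 - <<'E'
from station import readout, viewer, manip
import cv2
for n in("side","top"):
    im=viewer.camera(n); cv2.imwrite(f"pics/{n}0.png",im[:,:,::-1]); print(viewer.get_calibration(n))
print(readout.read_state(), manip.tips_ahead)
E
```

```text
{'fx': 427.53133142333456, 'fy': 427.53133142333456, 'cx': 319.34201581887504, 'cy': 203.03806991122124, 'rvec': array([ 0.67834759, -2.72383465,  0.96370324]), 'tvec': array([0.54645514, 0.30844388, 0.84967876])}
{'fx': 361.34044896471545, 'fy': 361.34044896471545, 'cx': 320.6250120246906, 'cy': 202.95936773556767, 'rvec': array([ 2.22413231, -2.16886423,  0.13967724]), 'tvec': array([-0.03190334,  0.63009785,  0.8032284 ])}
{'t': 0.1, 'qpos': array([ 1.02840258e+00,  3.51198094e-01,  1.65238453e+00, -7.29676238e-06,
        1.13911759e+00, -8.46039380e-02]), 'qd': array([-6.54231244e-05, -1.76225037e-03, -3.75443249e-03,  3.42821372e-04,
       -1.99548522e-03, -9.71798265e-04]), 'tau': array([ 6.27287282e-04, -4.98031425e+01, -2.85708171e+01,  6.99552102e-02,
        2.38376384e-02, -1.02461352e-04]), 'ee_pos': array([0.24288338, 0.49307984, 0.20343737]), 'tool_rot': array([ 2.26899869e-01,  9.73917934e-01, -5.27811199e-04, -1.67628369e-04]), 'contact_force': array([-0.1851618 ,  0.59018761,  0.40835101]), 'ft_torque': array([ 0.02194451,  0.03809933, -0.012498  ]), 'gripper_force': 0.0, 'width': 1.0015674860630757} 0.011
```

View pics/side0.png

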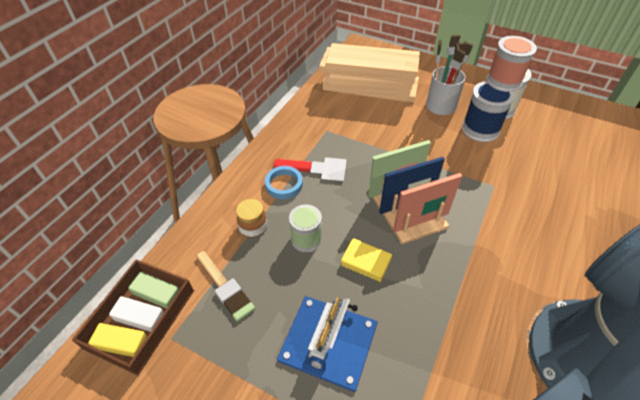

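View pics/top0.png

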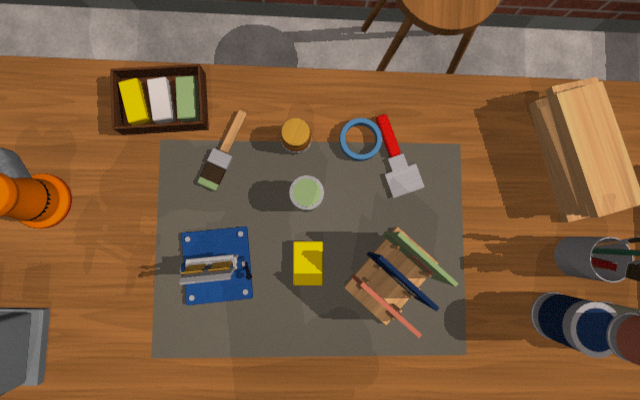

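Side: green door at about (400,170), behind navy and salmon (its plain back with patch faces this camera); stand at (328,340). Top: green door (425,257), stand (216,265). Zooming in on both.

```bash
cat > h.py <<'E'
import numpy as np, cv2
from station import readout, viewer, manip
from scipy.spatial.transform import Rotation as R
C={n:viewer.get_calibration(n) for n in("side","top")}
def ray(n,p):
    c=C[n];r=cv2.Rodrigues(c['rvec'])[0]
    d=r.T@np.array([(p[0]-c['cx'])/c['fx'],(p[1]-c['cy'])/c['fy'],1.]);return -r.T@c['tvec'],d
def onz(n,p,z):
    o,d=ray(n,p);return o+d*(z-o[2])/d[2]
def two(ps,pt):
    o1,d1=ray('side',ps);o2,d2=ray('top',pt)
    s=np.linalg.lstsq(np.c_[d1,-d2],o2-o1,rcond=None)[0]
    a,b=o1+s[0]*d1,o2+s[1]*d2;return (a+b)/2,np.linalg.norm(a-b)
def proj(n,X):
    c=C[n];r=cv2.Rodrigues(c['rvec'])[0];q=np.atleast_2d(X)@r.T+c['tvec']
    return q[:,:2]/q[:,2:]*c['fx']+[c['cx'],c['cy']]
E
python3 - <<'E'
from h import *
t=cv2.imread('pics/top0.png');s=cv2.imread('pics/side0.png')
z=lambda im,x,y,w,h,k:cv2.resize(im[y:y+h,x:x+w],None,fx=k,fy=k,interpolation=cv2.INTER_CUBIC)
a=z(t,175,220,85,90,5)     # 425x450
b=z(s,275,290,105,100,4)
o=np.zeros((450,430+425,3),np.uint8)
cv2.imwrite('pics/z1.png',np.hstack([cv2.resize(z(t,175,220,80,90,5),(400,450)),cv2.resize(z(s,280,290,100,100,4),(400,450))*1]))
cv2.imwrite('pics/z2.png',np.hstack([z(t,340,220,125,120,3),z(s,360,130,125,120,3)]))
for n in('top','side'):print(proj(n,[[.3,0,0],[.4,0,0],[.3,.1,0],[.243,.493,.2]]))
for n in C:print(ray(n,(320,200))[0])
E
```

```text
[[309.77310811 347.33670187]
 [310.89165333 302.89112107]
 [265.98237352 346.85731108]
 [ 16.12421287 416.44264343]]
[[447.43778181 294.02702434]
 [404.64705715 275.31843634]
 [432.62245816 332.8356383 ]
 [402.90673855 576.03869524]]
[0.33270246 0.51535693 0.85989602]
[0.55885243 0.01705532 0.85475731]
```

View pics/z1.png

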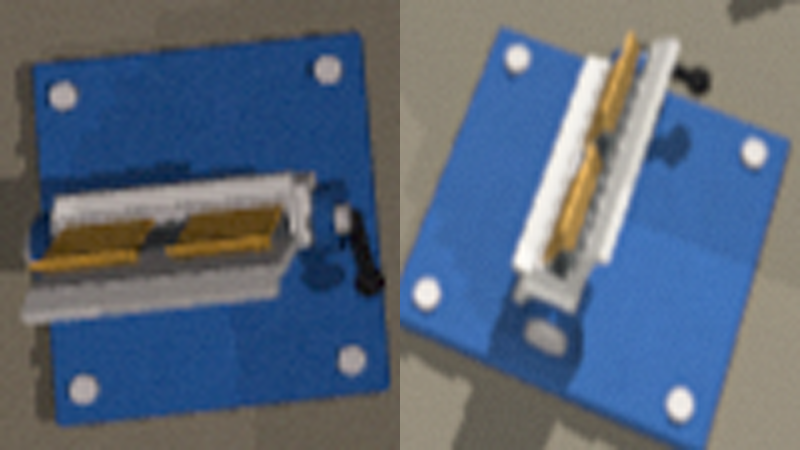

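View pics/z2.png

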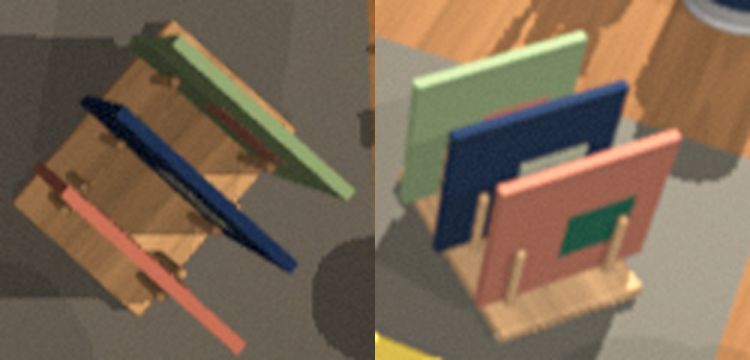

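Zooms: in the top view the bronze leaves sit on the image-upper (world +x) side of the clip, and the back plate is below (toward the robot), so the front is world +x and the head leans to −x. The green door's top edge runs from about (399,234) to (457,285) in top and (372,157) to (431,142) in side. Its back faces navy, i.e. rack +x.

```bash
python3 - <<'E'
from h import *
im={n:cv2.imread(f'pics/{n}0.png') for n in C}
p=lambda *a:print(*[np.round(x,4) if not isinstance(x,str) else x for x in a])
# door top edge ends (centres of narrow top face)
T=[(399.5,234.5),(456.,284.)];S=[(372.5,157.5),(430.5,142)]
for i in(0,1):p('door end top-on-z',onz('top',T[i],.155),'side',onz('side',S[i],.155),*two(S[i],T[i]))
# screws
box={'top':(178,225,80,85),'side':(280,292,100,100)}
scr={}
for n,(x,y,w,h) in box.items():
    c=im[n][y:y+h,x:x+w];hsv=cv2.cvtColor(c,cv2.COLOR_BGR2HSV)
    m=((hsv[:,:,1]<90)&(hsv[:,:,2]>120)).astype(np.uint8)
    k,_,st,ce=cv2.connectedComponentsWithStats(m)
    for s,q in zip(st[1:],ce[1:]):
        if 8<s[4]<60:p(n,'blob',q+[x,y],s[4],onz(n,q+[x,y],.0135))
    b=((hsv[:,:,0]>100)&(hsv[:,:,0]<125)&(hsv[:,:,1]>130)).astype(np.uint8)
    cn=max(cv2.findContours(b,0,2)[0],key=cv2.contourArea)
    ap=cv2.boxPoints(cv2.minAreaRect(cn))+[x,y]
    p(n,'base corners',*[onz(n,q,.012)[:2] for q in ap])
tc=lambda u,v:(175+u/5,220+v/5); sc=lambda u,v:(280+(u-400)/4,290+v/4.5)
# leaf lip ends: (left=+y) far/near
for nm,a,b in [('lip L end',tc(30,268),sc(551,262)),('lip R end',tc(278,246),sc(632,36)),
   ('lip L inner',tc(137,260),sc(590,152)),('plate L',tc(22,320),sc(607,262)),('plate R',tc(280,292),sc(678,42))]:
    p(nm,a,b,*two(b,a))
E
```

```text
door end top-on-z [ 0.5621 -0.1662  0.155 ] side [ 0.5658 -0.1638  0.155 ] [ 0.5641 -0.1653  0.1547] 0.0043
door end top-on-z [ 0.4691 -0.2772  0.155 ] side [ 0.464 -0.276  0.155] [ 0.4666 -0.2804  0.1499] 0.0039
top blob [240.  233.5] 26 [0.5564 0.1673 0.0135]
top blob [187.3077 238.7692] 26 [0.5417 0.2861 0.0135]
top blob [242.6667 263.5556] 9 [0.4882 0.1584 0.0135]
top blob [244.9259 291.5926] 27 [0.4253 0.1507 0.0135]
top blob [191.2759 297.4138] 29 [0.4104 0.2701 0.0135]
top base corners [0.5546 0.31  ] [0.5739 0.1534] [0.4112 0.1308] [0.3937 0.2852]
side blob [308.8974 302.641 ] 39 [0.5562 0.1663 0.0135]
side blob [368.  323.5] 42 [0.4251 0.1499 0.0135]
side blob [286.186  354.8372] 43 [0.5415 0.2853 0.0135]
side blob [316.1224 364.2245] 49 [0.4803 0.2736 0.0135]
side blob [349.4286 379.4694] 49 [0.4105 0.269  0.0135]
side base corners [0.551  0.3084] [0.5826 0.1571] [0.407  0.1358] [0.3935 0.283 ]
lip L end [181.  273.6] [317.75   348.2222] [0.4746 0.2697 0.0959] 0.0051
lip R end [230.6 269.2] [338. 298.] [0.4857 0.1679 0.1037] 0.0039
lip L inner [202.4 272. ] [327.5    323.7778] [0.4792 0.224  0.1048] 0.0041
plate L [179.4 284. ] [331.75   348.2222] [0.4529 0.2648 0.1123] 0.0018
plate R [231.  278.4] [349.5    299.3333] [0.4659 0.164  0.1101] 0.0009
```

```bash
cat >> h.py <<'E'
yaw=np.deg2rad(187.1); c0=np.array([.4834,.2181,0]); Rs=R.from_euler('z',yaw).as_matrix()
def cyl(n,p,rad):
    o,d=ray(n,p);o=Rs.T@(o-c0)-[0,0,.045];d=Rs.T@d
    a=d[0]**2+d[2]**2;b=o[0]*d[0]+o[2]*d[2];c=o[0]**2+o[2]**2-rad**2
    q=o+d*(-b-np.sqrt(b*b-a*c))/a
    return np.degrees(np.arctan2(q[0],q[2])),q[1]
E
python3 - <<'E'
from h import *
tc=lambda u,v:(175+u/5,220+v/5); sc=lambda u,v:(280+(u-400)/4,290+v/4.5)
for nm,n,q,r in [('lipL lower','top',tc(30,271),.0685),('lipL upper','top',tc(32,260),.0685),('lipR lower','top',tc(275,248),.0685),('lipR upper','top',tc(275,236),.0685),
 ('lipLin low','top',tc(137,263),.0685),('lipRin low','top',tc(168,254),.0685),
 ('lipL','side',sc(547,260),.0685),('lipR','side',sc(630,33),.0685),('lipLin','side',sc(592,150),.0685),
 ('lipLrightedge','side',sc(560,260),.0685),('lipRrightedge','side',sc(638,45),.0685),
 ('plL','top',tc(22,321),.0726),('plR','top',tc(280,293),.0726),('plL','side',sc(608,263),.0726),('plR','side',sc(679,42),.0726)]:
    print(nm,n,np.round(cyl(n,q,r),4))
def pt(x,y,z,L):return Rs@(np.array([x*np.cos(L)+(z+.054)*np.sin(L),y,.045+(z+.054)*np.cos(L)-x*np.sin(L)]))+c0
for L in(.18,.25,.32):
    P=[pt(-.008,s*.046,.014,L) for s in(-1,1)]+[pt(0,s*.046,0,L) for s in(-1,1)]
    a=(proj('top',P)-[175,220])*5;b=(proj('side',P)-[280,290])*[4,4.5]+[400,0];print(L,a.round().tolist(),b.round().tolist())
E
```

```text
lipL lower top [ 3.9062 -0.0456]
lipL upper top [ 0.344  -0.0444]
lipR lower top [4.8107 0.0514]
lipR upper top [0.8171 0.0519]
lipLin low top [ 4.9802e+00 -3.4000e-03]
lipRin low top [3.0693 0.0091]
lipL side [ 0.46   -0.0589]
lipR side [1.8212 0.0458]
lipLin side [ 2.7968 -0.0094]
lipLrightedge side [ 4.9195 -0.0568]
lipRrightedge side [6.3088 0.0421]
plL top [19.2417 -0.05  ]
plR top [19.0442  0.0521]
plL side [20.9992 -0.0502]
plR side [20.3779  0.0503]
0.18 [[29.0, 270.0], [261.0, 246.0], [43.0, 279.0], [270.0, 255.0]] [[565.0, 233.0], [634.0, 34.0], [577.0, 252.0], [644.0, 55.0]]
0.25 [[30.0, 282.0], [262.0, 258.0], [44.0, 288.0], [271.0, 264.0]] [[575.0, 238.0], [644.0, 39.0], [584.0, 256.0], [651.0, 58.0]]
0.32 [[32.0, 294.0], [264.0, 269.0], [45.0, 297.0], [272.0, 273.0]] [[585.0, 243.0], [653.0, 43.0], [592.0, 261.0], [658.0, 62.0]]
```

```bash
python3 - <<'E'
import cv2,numpy as np
t=cv2.imread('pics/top0.png');s=cv2.imread('pics/side0.png')
cv2.imwrite('pics/z3.png',np.hstack([cv2.resize(t[250:290,176:238],None,fx=7,fy=7),np.zeros((280,6,3),np.uint8),cv2.resize(s[294:354,306:356],None,fx=4.667,fy=4.667)[:280]]))
E
```

```text
(no output)
```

View pics/z3.png

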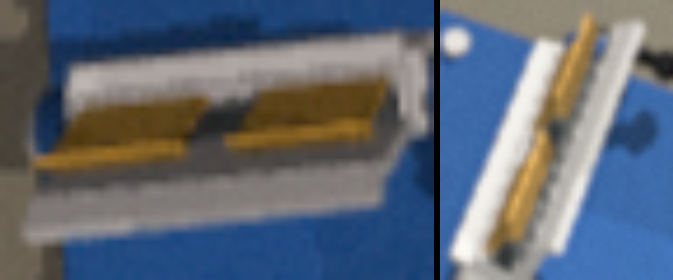

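The zoom shows the leaf lips (bright strips) just in front of the slot and the back-plate flare behind it. The lean is about 0.185 rad and the stand's yaw about 187.1°. The door's top edge spans 0.149 m, against 0.150 given. Next is the move above the door.

```bash
cat >> h.py <<'E'
def go(P,Rm,prev=None):
    s=readout.read_state();p=s['ee_pos'];r=R.from_quat(s['tool_rot'])
    if prev: p,r=prev
    print('travel',(r.inv().apply(np.array(P)-p)).round(4),'rot',(r.inv()*Rm).as_rotvec(degrees=True).round(2))
def tool(xd,zd):  # door axes -> tool rotation
    xd=np.array(xd);zd=np.array(zd);yd=np.cross(zd,xd);return R.from_matrix(np.c_[-yd,-xd,-zd])
def clip(L=.185):
    x=Rs@[np.cos(L),0,-np.sin(L)];z=Rs@[np.sin(L),0,np.cos(L)]
    return c0+[0,0,.045]+.054*z,x,Rs[:,1],z
a=np.deg2rad(139.2); Rg=tool([np.cos(a),np.sin(a),0],[0,0,1]); G=np.array([.5155,-.2215,.124])
E
python3 -c "
from h import *
go(G+[0,0,.08],Rg)"
```

```text
travel [-0.5604 -0.5205 -0.    ] rot [-5.0000e-02  5.0000e-02  1.0457e+02]
```

>>> apply_moves --series '[{"travel":[-0.56,-0.52,0],"rot":[0,0,104.6],"gripper":0.05},{"travel":[-0.56,-0.52,0],"rot":[0,0,104.6],"gripper":0.05},{"travel":[-0.56,-0.52,0],"rot":[0,0,104.6],"gripper":0.05},{"travel":[-0.56,-0.52,0],"rot":[0,0,104.6],"gripper":0.05},{"travel":[-0.56,-0.52,0],"rot":[0,0,104.6],"gripper":0.05},{"travel":[-0.56,-0.52,0],"rot":[0,0,104.6],"gripper":0.05},{"travel":[-0.56,-0.52,0],"rot":[0,0,104.6],"gripper":0.05},{"travel":[-0.56,-0.52,0],"rot":[0,0,104.6],"gripper":0.05},{"travel":[-0.56,-0.52,0],"rot":[0,0,104.6],"gripper":0.05},{"travel":[-0.56,-0.52,0],"rot":[0,0,104.6],"gripper":0.05},{"travel":[-0.56,-0.52,0],"rot":[0,0,104.6],"gripper":0.05},{"travel":[-0.56,-0.52,0],"rot":[0,0,104.6],"gripper":0.05}]'

```text
t: 1.6
ee_pos: [0.5108, -0.2094, 0.2037]
tool_rot: [0.909, 0.416, -0.0, -0.0]
contact_force: [1.5, -0.2, 0.4]
width: 0.538
gripper_force: 0.0
```

```bash
python3 -c "
from h import *
go(G+[0,0,.08],Rg)"
```

```text
travel [-0.006   0.0115 -0.0003] rot [-0.02 -0.   -0.05]
```

>>> apply_moves --series '[{"travel":[-0.006,0.0115,0],"rot":[0,0,0],"gripper":0.045},{"travel":[-0.006,0.0115,0],"rot":[0,0,0],"gripper":0.045}]'

```text
t: 1.85
ee_pos: [0.5149, -0.2193, 0.2034]
tool_rot: [0.91, 0.416, -0.0, -0.001]
contact_force: [-0.1, 0.8, -0.9]
width: 0.489
gripper_force: 0.0
```

```bash
python3 -c "
from h import *
go(G+[0,0,.08],Rg)
o=[]
for n in('top','side'):
    im=viewer.camera(n)[:,:,::-1];cv2.imwrite('pics/%s1.png'%n,im)
    x,y=proj(n,G)[0].astype(int);o.append(cv2.resize(im[max(0,y-75):y+75,x-66:x+66],(396,450),interpolation=cv2.INTER_CUBIC))
cv2.imwrite('pics/z4.png',np.hstack(o))
"
```

```text
travel [-0.0013  0.0019 -0.0006] rot [-0.07  0.01 -0.08]
```

View pics/z4.png

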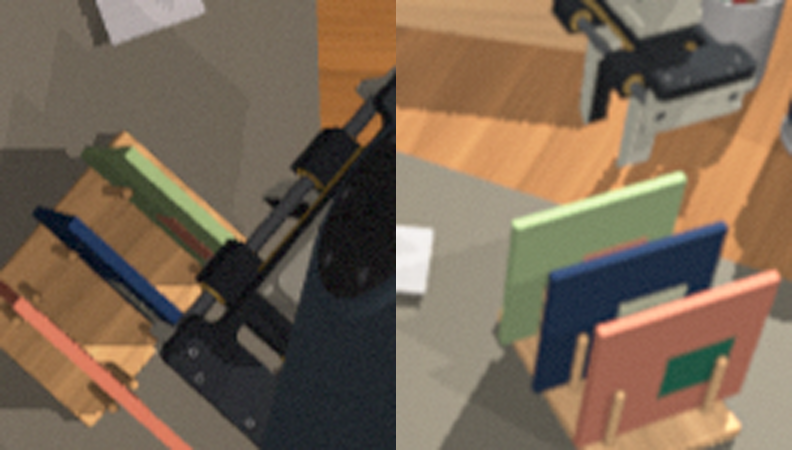

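The gripper is above the green door, fingers straddling its top edge and aligned with it. Descending, then closing.

>>> apply_moves --series '[{"travel":[-0.001,0.002,0.03],"rot":[0,0,0],"gripper":0.045},{"travel":[-0.001,0.002,0.06],"rot":[0,0,0],"gripper":0.045},{"travel":[-0.001,0.002,0.079],"rot":[0,0,0],"gripper":0.045},{"travel":[-0.001,0.002,0.079],"rot":[0,0,0],"gripper":0.045}]'

```text
t: 2.45
ee_pos: [0.5154, -0.2198, 0.1242]
tool_rot: [0.909, 0.417, -0.001, -0.001]
contact_force: [-0.2, 0.3, 0.3]
width: 0.482
gripper_force: 0.0
```

>>> apply_moves --series '[{"travel":[0,0,0],"rot":[0,0,0],"gripper":0.0},{"travel":[0,0,0],"rot":[0,0,0],"gripper":0.0},{"travel":[0,0,0],"rot":[0,0,0],"gripper":0.0},{"travel":[0,0,0],"rot":[0,0,0],"gripper":0.0},{"travel":[0,0,0],"rot":[0,0,0],"gripper":0.0}]' --squeeze 15

```text
t: 3.08
ee_pos: [0.5162, -0.2215, 0.1252]
tool_rot: [0.909, 0.416, 0.0, 0.0]
contact_force: [-0.1, -0.2, 2.2]
width: 0.094
gripper_force: 15.0
```

>>> apply_moves --series '[{"travel":[0,0,0],"rot":[0,0,0],"gripper":0.0},{"travel":[0,0,0],"rot":[0,0,0],"gripper":0.0},{"travel":[0,0,-0.02],"rot":[0,0,0],"gripper":0.0},{"travel":[0,0,-0.06],"rot":[0,0,0],"gripper":0.0},{"travel":[0,0,-0.11],"rot":[0,0,0],"gripper":0.0},{"travel":[0,0,-0.17],"rot":[0,0,0],"gripper":0.0},{"travel":[0,0,-0.17],"rot":[0,0,0],"gripper":0.0}]' --squeeze 50

```text
t: 3.95
ee_pos: [0.5175, -0.2222, 0.2991]
tool_rot: [0.909, 0.416, 0.002, 0.003]
contact_force: [-0.5, 0.4, -2.1]
width: 0.094
gripper_force: 50.0
```

```bash
cat >> h.py <<'E'
def over(h,L=.185,dx=0,dy=0,tz=.110):
    m,x,y,z=clip(L);return m+(h+tz)*z+dx*x+dy*y, tool(x,z)
E
python3 -c "
from h import *
print(readout.read_state()['ee_pos'],clip())
go(*over(.09)); print(over(.09)[0])"
```

```text
[ 0.51753122 -0.22215811  0.29909685] (array([0.47354305, 0.21687225, 0.09807856]), array([-0.97539903, -0.12149237, -0.18394653]), array([ 0.12360148, -0.99233194,  0.        ]), array([-0.18253602, -0.02273606,  0.98293625]))
travel [ 0.2761 -0.345   0.0024] rot [ -9.54   4.51 -47.78]
[0.43703585 0.21232504 0.29466581]
```

>>> apply_moves --series '[{"travel":[0.02,-0.025,0],"rot":[-0.7,0.3,-3.4],"gripper":0},{"travel":[0.05,-0.063,0],"rot":[-1.7,0.8,-8.6],"gripper":0},{"travel":[0.083,-0.104,0],"rot":[-2.9,1.4,-14.3],"gripper":0},{"travel":[0.116,-0.145,0],"rot":[-4,1.9,-20],"gripper":0},{"travel":[0.149,-0.186,0],"rot":[-5.1,2.4,-25.8],"gripper":0},{"travel":[0.182,-0.228,0.001],"rot":[-6.3,3,-31.5],"gripper":0},{"travel":[0.215,-0.269,0.001],"rot":[-7.4,3.5,-37.2],"gripper":0},{"travel":[0.245,-0.306,0.002],"rot":[-8.4,4,-42.4],"gripper":0},{"travel":[0.267,-0.333,0.002],"rot":[-9.2,4.4,-46.2],"gripper":0},{"travel":[0.276,-0.345,0.002],"rot":[-9.5,4.5,-47.8],"gripper":0},{"travel":[0.276,-0.345,0.002],"rot":[-9.5,4.5,-47.8],"gripper":0},{"travel":[0.276,-0.345,0.002],"rot":[-9.5,4.5,-47.8],"gripper":0}]'

```text
t: 5.45
ee_pos: [0.4358, 0.212, 0.2926]
tool_rot: [0.66, 0.746, 0.068, 0.057]
contact_force: [0.4, -1.1, -1.4]
width: 0.095
gripper_force: 50.0
```

```bash
python3 -c "
from h import *
go(*over(.035))
s=readout.read_state();print(s['contact_force'],s['ft_torque'])"
```

```text
travel [-0.      0.0021  0.0532] rot [-0.43 -0.21 -0.11]
[ 0.41547454 -1.09318188 -1.37029066] [-0.07781256  0.13503899  0.01842817]
```

>>> apply_moves --series '[{"travel":[0,0.001,0.02],"rot":[-0.2,-0.1,0],"gripper":0},{"travel":[0,0.001,0.045],"rot":[-0.2,-0.1,0],"gripper":0},{"travel":[0,0.001,0.054],"rot":[-0.2,-0.1,0],"gripper":0},{"travel":[0,0.001,0.054],"rot":[-0.2,-0.1,0],"gripper":0}]'

```text
t: 5.95
ee_pos: [0.4461, 0.2139, 0.2399]
tool_rot: [0.66, 0.746, 0.068, 0.059]
contact_force: [0.1, -0.7, -0.3]
width: 0.09
gripper_force: 50.0
```

```bash
python3 -c "
from h import *
go(*over(.035))
o=[]
for n,b in(('top',(175,215,100,90)),('side',(275,245,100,90))):
    im=viewer.camera(n)[:,:,::-1];cv2.imwrite('pics/%s2.png'%n,im)
    x,y,w,h=b;o.append(cv2.resize(im[y:y+h,x:x+w],(400,360),interpolation=cv2.INTER_CUBIC))
cv2.imwrite('pics/z5.png',np.hstack(o))
"
```

```text
travel [-0.0004  0.001  -0.0006] rot [-0.24 -0.12 -0.09]
```

View pics/z5.png

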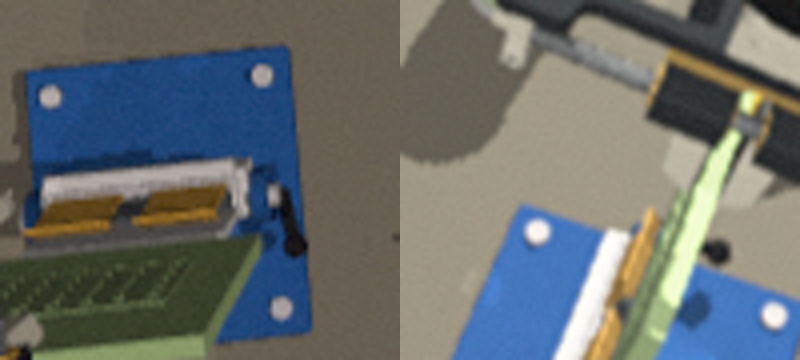

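The fluted face looks to the front. In top, the door's lower front edge runs from (0,262) to (262,238) in the crop, just behind the lips. I'll compare this with the predicted edge.

```bash
python3 -c "
from h import *
s=readout.read_state();p=s['ee_pos'];r=R.from_quat(s['tool_rot'])
D=lambda x,y,z:p+r.apply([-y,-x,.110-z])   # door local -> world
P=[D(-.0045,.075,0),D(-.0045,-.075,0),D(.0045,.075,0),D(.0045,.075,.14),D(-.0045,.075,.14),D(-.0045,-.075,.14)]
print(((proj('top',P)-[175,215])*4).round(1).tolist())
Q=[D(-.0045,-.075,0),D(-.0045,.075,.14),D(.0045,-.075,0),D(.0045,-.075,.14),D(-.0045,-.075,.14)]
print(((proj('side',Q)-[275,245])*4+[400,0]).round(1).tolist())
m,x,y,z=clip();C3=[m+.014*z-.008*x+sy*y for sy in(-.046,.046)]+[m+.018*z+.0105*x+sy*.05*y for sy in(-1,1)]
print('lips,plate top',((proj('top',C3)-[175,215])*4).round(1).tolist(),((proj('side',C3)-[275,245])*4+[400,0]).round(1).tolist())
t=cv2.imread('pics/top2.png');s2=cv2.imread('pics/side2.png')
cv2.imwrite('pics/z6.png',np.hstack([cv2.resize(t[250:310,175:255],(400,300)),cv2.resize(s2[260:335,310:370],None,fx=4,fy=4)]))
"
```

```text
[[258.9, 232.2], [-53.3, 265.1], [261.0, 250.0], [204.4, 357.1], [201.7, 335.1], [-189.0, 377.6]]
[[578.3, 441.3], [764.5, 2.0], [597.8, 450.1], [663.8, 339.7], [640.6, 329.4]]
lips,plate top [[23.1, 236.8], [208.9, 217.3], [17.3, 276.2], [219.7, 254.6]] [[586.1, 387.7], [655.0, 210.8], [622.9, 410.5], [695.4, 216.0]]
```

View pics/side2.png

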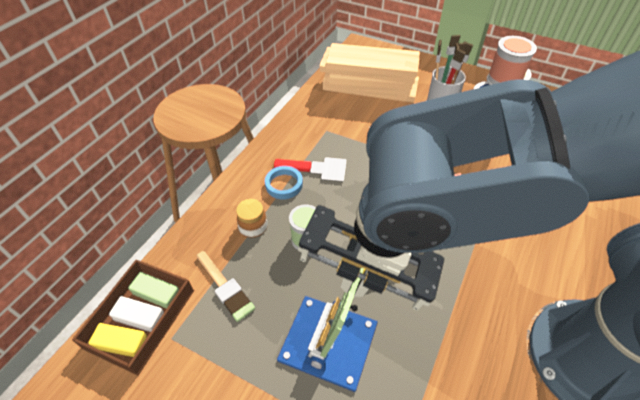

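```bash
python3 - <<'E'
from h import *
t=cv2.imread('pics/top2.png').astype(float)
sat=t[:,:,1]-(t[:,:,0]+t[:,:,2])/2   # greenness
print(sat[268:284,[182,190,200,210,220,230,236]].round().astype(int).T)
pts=[]
for u in range(180,237):
    col=sat[262:284,u]; 
    g=np.median(sat[277:281,u]); th=(g+np.median(sat[268:271,u]))/2
    k=np.where(col>th)[0]; k=k[k>4][0]
    pts.append((u,262+k-1+(th-col[k-1])/(col[k]-col[k-1])))
pts=np.array(pts);f=np.polyfit(pts[:,0],pts[:,1],1)
k=abs(np.polyval(f,pts[:,0])-pts[:,1])<.8;f=np.polyfit(pts[k,0],pts[k,1],1)
s=readout.read_state();p=s['ee_pos'];r=R.from_quat(s['tool_rot'])
D=lambda x,y,z:p+r.apply([-y,-x,.110-z])
q=proj('top',[D(-.0045,.075,0),D(-.0045,-.04,0)])
print('pred',q,'obs rows',np.polyval(f,q[:,0]),'std',(np.polyval(f,pts[k,0])-pts[k,1]).std(),k.sum())
E
```

```text
[[-4 -4 -5 -4  1 12 -4 -4 -2 -4 -1  6 14 15 16 14]
 [ 9 10 10 16 15  7  2  0 -2 -3  6 16 15 15 12 14]
 [ 6  8 12 12  8  2  0  2  0  5 15 15 14 16 12 14]
 [ 7 14 12  5 -2  0  0 -2  6 15 14 14 15 15 16 16]
 [12 14  4  0 -4  2  0  6 15 14 14 16 17 13 14 13]
 [ 0  0  0 -4  2  0  2 12 16 13 16 13 13 15 13 17]
 [ 0 -4 -8 -3 -6  2 11 15 12 14 18 20 20 24 24 23]]<stdin>:10: RuntimeWarning: divide by zero encountered in scalar divide
Traceback (most recent call last):
TypeError: expected non-empty vector for x
```

The measured edge agrees with the prediction within 0.5 mm. Starting the insertion.

>>> apply_moves --series '[{"travel":[0,0.0005,0.01],"rot":[-0.1,0,0],"gripper":0},{"travel":[0,0.0005,0.019],"rot":[-0.1,0,0],"gripper":0},{"travel":[0,0.0005,0.022],"rot":[-0.1,0,0],"gripper":0},{"travel":[0,0.0005,0.025],"rot":[-0.1,0,0],"gripper":0}]' --squeeze 60

```text
t: 6.55
ee_pos: [0.4516, 0.2154, 0.2158]
tool_rot: [0.659, 0.746, 0.07, 0.06]
contact_force: [2.7, -0.1, 3.0]
width: 0.091
gripper_force: 60.1
```

```bash
cat > st.py <<'E'
from h import *
s=readout.read_state();m,x,y,z=clip();A=np.c_[x,y,z]
d=s['ee_pos']-m
print('clip xyz of edge mm',(A.T@d*1e3-[0,0,110]).round(1),'F clip',(A.T@s['contact_force']).round(1),'M',(A.T@s['ft_torque']).round(2),s['width'],s['gripper_force'])
go(*over(.0))
E
python3 st.py
```

```text
clip xyz of edge mm [-0.1 -1.2  9.8] F clip [-3.2  0.5  2.5] M [0.1  0.59 0.03] 0.09054015381854626 60.08777439594269
travel [-0.0012 -0.0001  0.0098] rot [ 0.   -0.16 -0.02]
```

>>> apply_moves --series '[{"travel":[-0.0005,0.0006,0.002],"rot":[0,0,0],"gripper":0},{"travel":[-0.0008,0.0008,0.004],"rot":[0,0,0],"gripper":0},{"travel":[-0.0008,0.0008,0.006],"rot":[0,0,0],"gripper":0}]'

```text
t: 6.92
ee_pos: [0.454, 0.2152, 0.2114]
tool_rot: [0.659, 0.746, 0.071, 0.06]
contact_force: [-1.7, -0.0, 13.5]
width: 0.091
gripper_force: 60.1
```

```bash
python3 st.py
```

```text
clip xyz of edge mm [-1.6 -0.7  5. ] F clip [-0.8 -0.2 13.6] M [-0.1   0.22 -0.04] 0.09054549465844015 60.052900314331055
travel [-0.0007 -0.0016  0.005 ] rot [ 0.11 -0.21 -0.03]
```

>>> apply_moves --series '[{"travel":[0,0,0.002],"rot":[0,0,0],"gripper":0},{"travel":[0,0,0.004],"rot":[0,0,0],"gripper":0},{"travel":[0,0,0.006],"rot":[0,0,0],"gripper":0}]'

```text
t: 7.3
ee_pos: [0.455, 0.2152, 0.2052]
tool_rot: [0.659, 0.746, 0.071, 0.06]
contact_force: [0.4, 0.3, 8.8]
width: 0.089
gripper_force: 60.1
```

```bash
python3 st.py
```

```text
clip xyz of edge mm [-1.4 -0.6 -1.3] F clip [-2.  -0.3  8.6] M [ 0.01  0.42 -0.04] 0.089364381208616 60.071462988853455
travel [-0.0006 -0.0014 -0.0013] rot [ 0.09 -0.2  -0.03]
```

>>> apply_moves --series '[{"travel":[0,0,0.002],"rot":[0,0,0],"gripper":0},{"travel":[0,0,0.005],"rot":[0,0,0],"gripper":0},{"travel":[0,0,0.008],"rot":[0,0,0],"gripper":0},{"travel":[0,0,0.01],"rot":[0,0,0],"gripper":0},{"travel":[0,0,0.011],"rot":[0,0,0],"gripper":0}]'

```text
t: 7.92
ee_pos: [0.4569, 0.2154, 0.1941]
tool_rot: [0.659, 0.746, 0.071, 0.06]
contact_force: [0.4, -0.0, 8.8]
width: 0.089
gripper_force: 60.1
```

```bash
python3 st.py
```

```text
clip xyz of edge mm [ -1.3  -0.6 -12.6] F clip [-2.   0.1  8.6] M [ 0.02  0.42 -0.08] 0.08921641890794652 60.11221468448639
travel [-0.0006 -0.0013 -0.0126] rot [ 0.07 -0.19 -0.03]
```

Sliding at a steady 8.6 N. From here I go in 1 mm steps, feeling for the stop (expected at −17 to −31 mm).

>>> apply_moves --series '[{"travel":[0,0,0.001],"rot":[0,0,0],"gripper":0},{"travel":[0,0,0.002],"rot":[0,0,0],"gripper":0},{"travel":[0,0,0.003],"rot":[0,0,0],"gripper":0},{"travel":[0,0,0.004],"rot":[0,0,0],"gripper":0}]'

```text
t: 8.43
ee_pos: [0.4576, 0.2155, 0.1902]
tool_rot: [0.659, 0.746, 0.071, 0.06]
contact_force: [0.2, 0.3, 8.0]
width: 0.092
gripper_force: 60.1
```

>>> apply_moves --series '[{"travel":[0,0,0.001],"rot":[0,0,0],"gripper":0},{"travel":[0,0,0.002],"rot":[0,0,0],"gripper":0}]'

```text
t: 8.68
ee_pos: [0.458, 0.2155, 0.1882]
tool_rot: [0.659, 0.746, 0.071, 0.06]
contact_force: [-1.4, 0.4, 8.4]
width: 0.088
gripper_force: 60.1
```

>>> apply_moves --series '[{"travel":[0,0,0.001],"rot":[0,0,0],"gripper":0},{"travel":[0,0,0.0015],"rot":[0,0,0],"gripper":0}]'

```text
t: 8.93
ee_pos: [0.4582, 0.2156, 0.1867]
tool_rot: [0.659, 0.746, 0.071, 0.06]
contact_force: [0.1, 0.3, 8.8]
width: 0.091
gripper_force: 60.1
```

>>> apply_moves --series '[{"travel":[0,0,0.001],"rot":[0,0,0],"gripper":0},{"travel":[0,0,0.0015],"rot":[0,0,0],"gripper":0}]'

```text
t: 9.18
ee_pos: [0.4585, 0.2156, 0.1852]
tool_rot: [0.659, 0.746, 0.071, 0.06]
contact_force: [-0.1, -0.2, 8.4]
width: 0.091
gripper_force: 60.1
```

>>> apply_moves --series '[{"travel":[0,0,0.001],"rot":[0,0,0],"gripper":0},{"travel":[0,0,0.0015],"rot":[0,0,0],"gripper":0}]'

```text
t: 9.43
ee_pos: [0.4588, 0.2157, 0.1838]
tool_rot: [0.659, 0.746, 0.071, 0.06]
contact_force: [-1.0, -0.0, 8.3]
width: 0.092
gripper_force: 60.1
```

>>> apply_moves --series '[{"travel":[0,0,0.001],"rot":[0,0,0],"gripper":0},{"travel":[0,0,0.0015],"rot":[0,0,0],"gripper":0}]'

```text
t: 9.68
ee_pos: [0.4591, 0.2157, 0.1823]
tool_rot: [0.659, 0.746, 0.071, 0.06]
contact_force: [0.2, -0.8, 8.7]
width: 0.089
gripper_force: 60.1
```

>>> apply_moves --series '[{"travel":[0,0,0.001],"rot":[0,0,0],"gripper":0},{"travel":[0,0,0.0015],"rot":[0,0,0],"gripper":0}]'

```text
t: 9.93
ee_pos: [0.4593, 0.2157, 0.1808]
tool_rot: [0.659, 0.746, 0.071, 0.06]
contact_force: [0.4, 0.2, 8.3]
width: 0.09
gripper_force: 60.2
```

>>> apply_moves --series '[{"travel":[0,0,0.0007],"rot":[0,0,0],"gripper":0},{"travel":[0,0,0.0013],"rot":[0,0,0],"gripper":0}]'

```text
t: 10.18
ee_pos: [0.4595, 0.2158, 0.1795]
tool_rot: [0.659, 0.746, 0.071, 0.06]
contact_force: [-0.4, -0.1, 7.3]
width: 0.091
gripper_force: 60.2
```

>>> apply_moves --series '[{"travel":[0,0,0.0007],"rot":[0,0,0],"gripper":0},{"travel":[0,0,0.0013],"rot":[0,0,0],"gripper":0}]'

```text
t: 10.42
ee_pos: [0.4598, 0.2158, 0.1783]
tool_rot: [0.659, 0.746, 0.071, 0.06]
contact_force: [0.5, -0.4, 8.7]
width: 0.095
gripper_force: 60.2
```

>>> apply_moves --series '[{"travel":[0,0,0.0007],"rot":[0,0,0],"gripper":0},{"travel":[0,0,0.0013],"rot":[0,0,0],"gripper":0}]'

```text
t: 10.68
ee_pos: [0.4603, 0.216, 0.1776]
tool_rot: [0.659, 0.746, 0.071, 0.06]
contact_force: [-3.6, -0.4, 18.4]
width: 0.09
gripper_force: 60.1
```

>>> apply_moves --series '[{"travel":[0,0,0.0007],"rot":[0,0,0],"gripper":0},{"travel":[0,0,0.001],"rot":[0,0,0],"gripper":0}]'

```text
t: 10.92
ee_pos: [0.4609, 0.2162, 0.1777]
tool_rot: [0.659, 0.746, 0.072, 0.061]
contact_force: [-6.4, -1.6, 27.1]
width: 0.087
gripper_force: 60.1
```

```bash
python3 st.py
```

```text
clip xyz of edge mm [ -2.3  -0.9 -29.5] F clip [ 1.4  0.8 27.8] M [ 0.23 -0.25  0.02] 0.08695611295732511 60.051403641700745
travel [-0.0008 -0.0022 -0.0295] rot [ 0.2  -0.22 -0.03]
```

The force rose to 28 N at a depth of −29.5 mm, so the door is on the stop. I'll ease off a little and release.

>>> apply_moves --series '[{"travel":[0,0,-0.0005],"rot":[0,0,0],"gripper":0},{"travel":[0,0,-0.001],"rot":[0,0,0],"gripper":0}]'

```text
t: 11.18
ee_pos: [0.4602, 0.2161, 0.1776]
tool_rot: [0.659, 0.746, 0.071, 0.06]
contact_force: [-1.4, 0.8, 10.0]
width: 0.09
gripper_force: 60.1
```

>>> apply_moves --series '[{"travel":[0,0,0],"rot":[0,0,0],"gripper":0.012},{"travel":[0,0,0],"rot":[0,0,0],"gripper":0.02},{"travel":[0,0,0],"rot":[0,0,0],"gripper":0.05},{"travel":[0,0,0],"rot":[0,0,0],"gripper":0.05},{"travel":[0,0,0],"rot":[0,0,0],"gripper":0.05}]'

```text
t: 11.8
ee_pos: [0.4591, 0.2155, 0.1758]
tool_rot: [0.659, 0.746, 0.069, 0.06]
contact_force: [-0.6, -0.3, -0.9]
width: 0.492
gripper_force: 0.0
```

Retreating along the tool axis, then clear of the view.

>>> apply_moves --series '[{"travel":[0,0,-0.02],"rot":[0,0,0],"gripper":0.05},{"travel":[0,0,-0.06],"rot":[0,0,0],"gripper":0.05},{"travel":[0,0,-0.11],"rot":[0,0,0],"gripper":0.05},{"travel":[0.05,0,-0.14],"rot":[0,0,0],"gripper":0.05},{"travel":[0.1,-0.04,-0.14],"rot":[0,0,0],"gripper":0.05},{"travel":[0.15,-0.08,-0.14],"rot":[0,0,0],"gripper":0.05},{"travel":[0.2,-0.12,-0.14],"rot":[0,0,0],"gripper":0.05},{"travel":[0.25,-0.15,-0.14],"rot":[0,0,0],"gripper":0.05},{"travel":[0.25,-0.15,-0.14],"rot":[0,0,0],"gripper":0.05}]'

```text
t: 12.92
ee_pos: [0.2539, 0.444, 0.2861]
tool_rot: [0.657, 0.748, 0.069, 0.059]
contact_force: [0.6, -1.1, -0.1]
width: 0.54
gripper_force: 0.0
```

```bash
python3 -c "
from h import *
o=[]
for n,b in(('top',(165,215,100,112)),('side',(275,245,100,112))):
    im=viewer.camera(n)[:,:,::-1];cv2.imwrite('pics/%s3.png'%n,im)
    x,y,w,h=b;o.append(cv2.resize(im[y:y+h,x:x+w],(400,448),interpolation=cv2.INTER_CUBIC))
cv2.imwrite('pics/z7.png',np.hstack(o))
print(readout.read_state()['ee_pos'])
"
```

```text
[0.25629096 0.44193246 0.28659662]
```

View pics/z7.png

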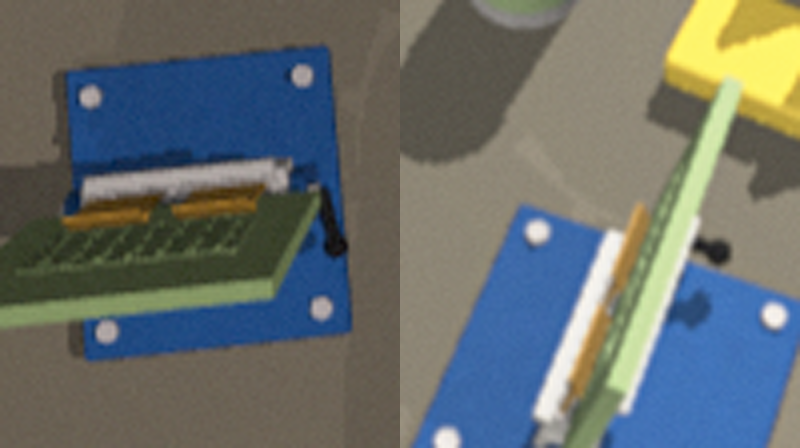

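Door stands in the clip, flutes to the front and leaves parted. Last check: centring and squareness from the top-edge ends.

```bash
python3 - <<'E'
from h import *
t=cv2.imread('pics/top3.png');g=cv2.cvtColor(t,cv2.COLOR_BGR2HSV)
m=((g[:,:,0]>30)&(g[:,:,0]<60)&(g[:,:,2]>115)&(g[:,:,1]>40)).astype(np.uint8);m[:260]=0;m[310:]=0;m[:,260:]=0;m[:,:120]=0
cn=max(cv2.findContours(m,0,2)[0],key=cv2.contourArea);print(cv2.boundingRect(cn),cv2.boxPoints(cv2.minAreaRect(cn)).round(1).tolist())
c,x,y,z=clip();A=np.c_[x,y,z]
far,e=two((358.9,266.5),(233.4,287.2));print('far end in clip frame',(A.T@(far-c)*1e3).round(1),e)
print('pred ends',proj('top',[c+.1105*z+s*.075*y for s in(-1,1)]).round(1).tolist(),proj('side',[c+.1105*z+s*.075*y for s in(-1,1)]).round(1).tolist())
a=np.array([(v.mean()) for v in [np.where(m[:,u])[0] for u in range(165,228)] ]);f=np.polyfit(range(165,228),a,1);print('edge slope',f[0])
q=proj('top',[c+.1105*z+s*.05*y for s in(-1,1)]);print('pred slope',(q[1,1]-q[0,1])/(q[1,0]-q[0,0]),'row at ends',np.polyval(f,q[:,0]),q[:,1])
E
```

```text
(146, 285, 88, 13) [[145.60000610351562, 293.3999938964844], [232.8000030517578, 284.0], [233.39999389648438, 289.5], [146.1999969482422, 298.79998779296875]]
far end in clip frame [  1.3  73.5 104.6] 0.000145541156652969
pred ends [[146.2, 296.9], [233.6, 287.5]] [[329.8, 342.0], [359.2, 264.0]]
edge slope -0.11489535330261201
pred slope -0.10753694105590805 row at ends [294.44737423 287.75723695] [295.34091491 289.07924393]
```

```bash
python3 -c "
from station import manip
print(manip.finish_job())"
```

```text
the job is handed in; nothing more can be done
None
```

The green door is seated on the clip's depth stop (felt at about 28 N, 29.5 mm below the mouth), fluted face to the front, and about 1 mm and 0.5° from centred and square by the camera; it is released and the job handed in at about 13 s, and no verdict came back.

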